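Clamp a truck in the deck stand's screw clamp with the hex key

ROBOT

A 6-joint arm with a two-finger parallel gripper is mounted at the origin on the work surface. World frame = base frame: x ahead of the robot, y to its left, z up, the work surface at z = 0. Lengths are in m, angles in degrees, forces in N, time in s.
With the tool pointing down it reaches from about 0.35 to 0.725 m from the base axis. Payload 4.3 kg.
Tool frame: the origin (TCP) lies on the mounting face of the last link; the fingertips stand 173 mm ahead of it and the grasp point (between the pads) lies 155 mm ahead of it; z points along the fingers, y is the line along which they close (so a half turn about z gives the same grasp; the last joint's range is limited). The gripper opens to 85 mm and grips with 20 to 120 N. Pads are 22 mm wide; open, the fingers measure 114 mm over their backs; the gripper's body (76 mm by 85 mm) begins 54 mm behind the grasp point. The pads swing forward as they close: fully open they stand 13 mm farther back than shut.
Start: joints at [-72.611, 21.618, 4.641, 73.018, 0, 83.68], TCP at [0.231, -0.526, 0.405] pointing down, gripper open.
Joint ranges: [-156.06, 156.06], [-48.1, 94.91], [-58.44, 69.94], [-101.28, 121.22], [-78.64, 73.56], [-180, 180]. Speed limits (degrees/s): [147.25, 147.25, 180, 180, 180, 180].

INTERFACE

Orientations are given as [roll, pitch, yaw] about the fixed x, y, z axes, in that order (R = Rz(yaw) Ry(pitch) Rx(roll)).
In Python, from workcell import manip, viewer, spotter gives the robot as it stands.
- The arm moves only by the tool jog_arm, never from a script. Its argument "series" is a list that holds one entry, the list of rows, each a list of 5 numbers: the finger opening in mm, from 0 to 85.4, then the shift along the world's x, y, z in units of 25 mm (1.0 is 25 mm), then the turn about the world's z in degrees. A call has 1 to 20 rows; each row is the pose to reach, as a shift and turn from the pose commanded when the call began; what a row does not reach only later rows make up. A row lasts 1/12 s, in which the tool goes at most 41.7 mm and 7.16 degrees, less where a joint would pass 70% of its speed; a pose out of reach is approached as far as the arm can. A call with a gripper value outside its range is refused whole. The fingers move at their own pace and stop on an object; "grip_force" is the grip in N (left out, the last holds). Time passes only in rows, so rows that repeat a pose let the fingers close. It gives the time, the measured TCP pose, the force, the opening and the grip force at its end, in the units of the state.
- manip.sense(): the state, without advancing time (a new reading comes with each control period).
- viewer.capture(name): name is "scene" or "side" or "wrist"; returns the picture (480x640x3 uint8, red, green, blue); there is no depth.
- viewer.camera_info(name): a dict with "fx", "fy", "cx", "cy" (pixels), "R" (3x3) and "t" (3): a world point X has camera coordinates R X + t. Camera axes: x right, y down, z forward; pixel columns grow to the right and rows downward; lengths in m; the calibration is good to about 2 mm. A picture is of the moment at which its call begins: read the wrist's pose just before it. camera_info takes no time and is no camera call; for the wrist camera it gives the pose at the moment of the call.
- manip.finish_job(): hands the job in; it is judged then, once.
Trained networks look in the newest picture that a camera, given by its name, has taken for a name from the list of things; names that differ only in an ending like _2 or _b are one class to them, and where a whole thing is asked for, a point or a joint stands for the part that bears it (a point fixed in the world has none). Each returns a list of dicts, best first, with "score" (0 to 1); they miss things now and then, are a little off and sometimes report something else, mostly with a low value. They report only what shows in the picture. A call takes as long as a camera call. They do not tell look-alikes from the thing itself.
- spotter.find_in(query, camera): "at" ([x, y, z] in m, in world coordinates, good to about 4 mm: the middle of the surface that is visible of it).
The state is a dict: "time": time; "q": joint angles; "joint_velocities": joint speeds; "tau": joint torques, N m; "tcp_pos": TCP position; "tcp_rot": TCP orientation; "ft_force": force on the tool from outside, world axes, zero at the start; "moment": the same for the moment, N m; "width": opening from 0.0 (shut) to 1.0 (fully open); "finger_force": force on a finger pad.
Only numpy, scipy, OpenCV 4.12 (cv2) and the standard library are available. Lean on these libraries where they do the work, as an engineer would, in place of code of your own. Each camera call takes 0.05 s, during which the arm holds its last target. There are 200 camera calls.

TASK

Clamp the skateboard truck in the oak stand's screw clamp: take the hex key from its block, find the recessed hex socket with it and push it fully home, then turn the screw clockwise, regripping the key as often as you need, until it stops and the truck is held square between the cheeks. Leave the key standing in the socket and the truck where the cheeks hold it, and do not disturb the bearing cases or the mallet.

Things in the scene. Friction and masses are not known exactly. Their poses are not given: they have to be found in the camera images.
- stand: Varnished oak stand, fixed: slab 150 mm (x), 30 mm high, from y = +55 to -310 mm. Origin on the counter below the screw's axis. Around the screw an oak housing 110 x 100 mm, top at 70 mm, with a round bore of 48 mm; then the sliding cheek, the truck, the fixed cheek and, at y = -229 to -309 mm, three upright fins, top at 100 mm, that form deck grooves.
- clamp (a point): Fixed to the stand, axes as the stand's, on top of the slab 150 mm in -y from the screw: where the truck's origin lies when clamped. The fixed cheek's face is 40 mm in -y of it; the sliding cheek's face is 53 mm in +y when open, 40 mm when closed. Cheeks are 120 mm long in x, 20 mm thick, tops 62 mm above the counter.
- socket (a point): Centre of the mouth of the screw's hex socket, 62 mm above the counter, 8 mm below the housing's top; z up along the screw axis, turns with the screw. Hexagon 24 mm across flats, 26 mm deep, flat floor; flats face this frame's x axis and every 60 degrees from it. The flat steel rim around it, about 8 mm wide, fills the bore.
- screw (a joint): Angle of the clamp screw in rad, growing clockwise seen from above; starts between 0 and 0.5, meets its stop at 4.2, fully clamped. Stays where it is left; friction about 0.12 N m. Each rad moves the sliding cheek 3.1 mm towards the truck. The screw does not rise or sink.
- key: Steel hex key, 140 mm, 0.3 kg, upright. Origin: centre of its lower end, z up. Hex foot 22 mm across flats, 0 to 35 mm (lowest 3 mm stepped to 19), flats facing x and every 60 degrees: fits the socket when their yaws agree modulo 60 degrees, 1 mm clearance a side, 10 degrees play. Shaft 16 mm round, collar 26 mm at 72 to 76 mm; square grip 30 x 30 mm, sides along x and y, 76 to 140 mm.
- key_block: Oak block 75 x 75 x 35 mm, fixed to the counter, origin at the centre of its underside. A round hole of 28 mm diameter, 30 mm deep, at its centre holds the key's foot; the key lifts straight out.
- truck: Skateboard truck, purple polished aluminium, 0.35 kg, loose on the slab between the cheeks; origin at the underside centre of its baseplate (56 mm along x, 80 mm along y, 10 mm thick). Axle along x, 196 mm long, 42 mm above the origin; highest point 68 mm. The closing cheek pushes it against the fixed cheek and squares it.
- case_a: Bystander: clear plastic case of grey bearings, 50 x 100 x 18 mm, origin at its underside centre, long side along y.
- case_b: Bystander: a second bearing case like case_a.
- mallet: Bystander: rubber mallet lying on the counter, about 240 mm long along its y, 52 mm high, head 85 mm wide at +y (y = 100 mm); origin on the counter under the handle.
Things that resemble listed ones, but are neither listed nor needed, are in the scene too. There is more than one size of the key; the job needs the middle-sized. There is more than one size of the truck; the job needs the larger.

How it is judged (in metres and radians):
On the way, in this order (a step that is already met when the one before it is completed fails the run):
1. the key's hex is fully home in the socket (z of key in the frame of socket below -0.018 m and horizontal distance between key and socket below 0.004 m and angle between key's own z axis and vertical below 0.15 rad), for 0.2 s.
2. the screw is turned clockwise to its stop with the key (all of step 1 and value of joint screw above 4 rad), for 0.2 s.
At the end, for the whole second after the job is handed in: Screw within 0.2 rad of its stop; key standing at rest in the socket, 18 mm or deeper, 4 mm off-centre and 0.15 rad tilted at most; truck at rest between the cheeks, flat (0.08 rad), square (0.06 rad), within 4 mm (y) and 30 mm (x) of the clamp site (all of step 2 and x of truck in the frame of clamp between -0.03 and 0.03 m and y of truck in the frame of clamp between -0.004 and 0.004 m and angle between truck's own z axis and vertical below 0.08 rad and angle between the x axis of truck and the x axis of clamp, either way round below 0.06 rad and linear speed of each of key, truck below 0.02 m/s); the robot touches nothing.
It fails at once if a bearing case or the mallet is moved more than 30 mm (distance of any of case_a, case_b, mallet from where it was at the start of the episode above 0.03 m).
It fails at once if the truck is tipped or lifted from between the cheeks (angle between truck's own z axis and vertical above 0.3 rad or z of truck in the frame of stand above 0.05 m).
It also fails if it takes over 58 s, if anything falls off the work surface, if the arm or the gripper's body presses on something with over 40 N, if the wrist force passes 120 N, or if a joint passes its speed limit or range.

## Working session

There is one attempt and no reset: what is moved stays moved. The work goes in short steps, Python scripts to look and compute and a tool call to move; the robot and the scene stay as the last step left them, time stands still between calls to the robot, and variables do not carry over. Pictures are saved under pics/ and viewed, at most 13 in all, crops included, and the job is handed in when it is done.

Besides the shell and the picture viewer there is one more tool, called after "Request:" as a command line: name --argument value ..., lists and objects as JSON in quotes. jog_arm: Moves the arm, as the interface text tells. Its arguments: {"type":"object","properties":{"series":{"type":"array","items":{"type":"array","items":{"type":"array","items":{"type":"number"}}}},"grip_force":{"type":"number"}},"required":["series"]}

```bash
mkdir -p pics; cat > h.py <<'E'
import numpy as np,cv2,json
from workcell import manip,viewer,spotter
def snap(cam,name):
    s=manip.sense();c=viewer.camera_info(cam);im=viewer.capture(cam)
    cv2.imwrite(f'pics/{name}.png',im[:,:,::-1]);return im,c
def ray(c,u,v,z):
    R=np.array(c['R']);t=np.array(c['t']);o=-R.T@t
    d=R.T@np.array([(u-c['cx'])/c['fx'],(v-c['cy'])/c['fy'],1]);return o+d*(z-o[2])/d[2]
def proj(c,X):
    p=np.array(c['R'])@np.array(X)+np.array(c['t']);return np.array([c['fx']*p[0]/p[2]+c['cx'],c['fy']*p[1]/p[2]+c['cy']])
E
python3 - <<'E'
from h import *
for cam in ['scene','side']:
    im,c=snap(cam,cam+'0'); R=np.array(c['R']);print(cam,(-R.T@np.array(c['t'])).round(3))
    for q in ['key','key_block','truck','socket','stand','case_a','mallet']:
        for r in spotter.find_in(q,cam): print(q,np.round(r['at'],3),round(r['score'],2),proj(c,r['at']).round())
print(manip.sense())
E
```

```text
scene [ 1.027 -0.448  0.825]
key [0.462 0.205 0.114] 0.76 [317. 186.]
key [0.373 0.241 0.077] 0.52 [300. 175.]
key_block [0.468 0.194 0.033] 0.97 [315. 213.]
truck [ 0.305 -0.21   0.031] 0.97 [143. 267.]
truck [ 0.502 -0.239  0.075] 0.6 [181. 314.]
socket [ 0.524 -0.257  0.046] 0.15 [182. 334.]
stand [ 0.524 -0.259  0.048] 0.82 [181. 334.]
case_a [0.606 0.239 0.019] 0.55 [367. 234.]
case_a [0.525 0.401 0.016] 0.55 [380. 191.]
mallet [0.775 0.195 0.036] 0.66 [415. 276.]
side [0.15  0.8   0.965]
key [0.401 0.329 0.153] 0.92 [333. 322.]
key [0.452 0.224 0.128] 0.7 [338. 278.]
key [0.364 0.257 0.084] 0.68 [368. 324.]
key_block [0.426 0.206 0.035] 0.77 [351. 306.]
truck [ 0.493 -0.226  0.075] 0.64 [414. 166.]
truck [ 0.3   -0.195  0.028] 0.56 [478. 216.]
socket [ 0.496 -0.088  0.064] 0.69 [387. 201.]
stand [ 0.473 -0.16   0.062] 0.58 [409. 188.]
case_a [0.518 0.409 0.02 ] 0.96 [258. 362.]
case_a [0.594 0.253 0.018] 0.81 [273. 290.]
mallet [0.765 0.222 0.042] 0.83 [219. 242.]
{'time': 0.8, 'q': array([-7.26120278e+01,  2.16148850e+01,  4.64268155e+00,  7.30175654e+01,
        6.20249522e-04,  8.36800558e+01]), 'joint_velocities': array([ 0.01575138,  0.07822292, -0.02620503,  0.03393641, -0.09905404,
       -0.00498503]), 'tau': array([ 2.16397411e-04, -4.63459253e+01,  2.70141327e+01, -2.85316546e-04,
        2.06931884e-05,  5.12841311e-06]), 'tcp_pos': array([ 0.2312046, -0.5264942,  0.4047691]), 'tcp_rot': array([1.79989763e+02, 5.09766873e-04, 2.37079164e+01]), 'ft_force': array([0.95549826, 0.30175117, 0.11620634]), 'moment': array([-0.0295243 , -0.03821057, -0.00335753]), 'finger_force': 0.0, 'width': 0.9995675409412453}
```

View pics/scene0.png

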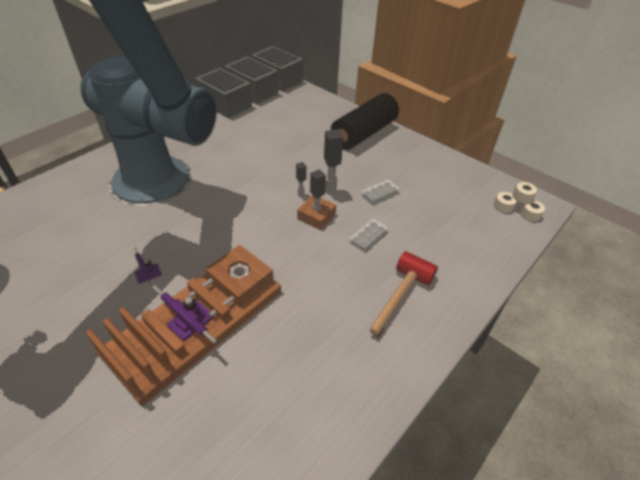

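View pics/side0.png

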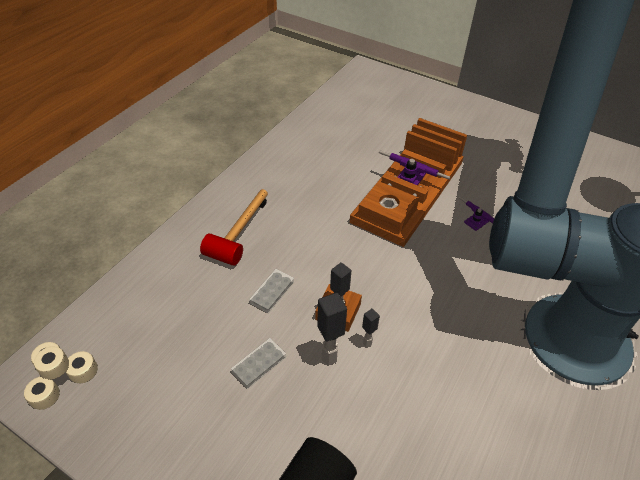

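The candidates for the key, in scene pixels, are the small one (300,172) standing loose, the middle one (317,186) in the oak block, and the large one (333,148) standing loose. I choose the middle one in the block. For the truck there is the large one in the stand (187,312) and a small loose one (146,268), and I choose the one in the stand. Next I go over the stand to look from close by, then on to the key.

Request:
jog_arm --series '[[[85,0.9,1.3,0,0],[85,1.8,2.6,0,0],[85,2.7,3.9,0,0],[85,3.6,5.2,0,0],[85,4.5,6.5,0,0],[85,5.4,7.8,0,0],[85,6.3,9.1,0,0],[85,7.2,10.4,0,0],[85,8.0,11.7,0,0],[85,8.8,13,0,0],[85,9.6,14,0,0],[85,10,14.5,0,0],[85,10,14.5,0,0],[85,10,14.5,0,0]]]'

```text
time: 1.97
tcp_pos: [0.4815, -0.1634, 0.4047]
tcp_rot: [180.0, 0.0, 23.8]
ft_force: [-0.3, -0.8, 0.2]
width: 0.999
finger_force: 0.0
```

```bash
python3 - <<'E'
from h import *
im,c=snap('wrist','w1'); R=np.array(c['R']);print((-R.T@np.array(c['t'])).round(3),R.round(3).tolist(),manip.sense()['tcp_pos'],manip.sense()['q'].round(1),c['fx'])
for q in ['truck','socket','stand']:
        for r in spotter.find_in(q,'wrist'): print(q,np.round(r['at'],3),round(r['score'],2),proj(c,r['at']).round())
E
```

```text
[ 0.543 -0.137  0.372] [[0.403, -0.915, 0.0], [-0.881, -0.388, 0.27], [-0.247, -0.109, -0.963]] [ 0.48104034 -0.16414196  0.40470655] [-26.   13.8  -6.2  70.   -0.  130.3] 405.3543746782289
truck [ 0.311 -0.202  0.032] 0.87 [282. 384.]
truck [ 0.501 -0.23   0.076] 0.65 [408. 232.]
socket [ 0.49  -0.081  0.064] 0.8 [221. 164.]
stand [ 0.501 -0.19   0.061] 0.68 [358. 207.]
```

View pics/w1.png

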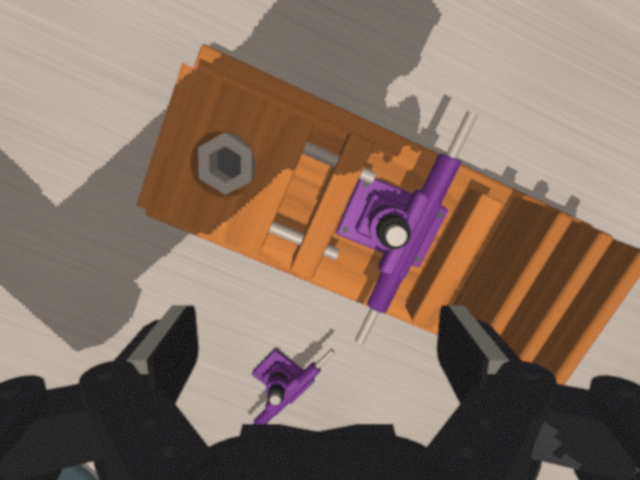

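The wrist view shows the socket at about (226,162), the large truck in the clamp (395,230) and the small look-alike truck (277,390). The middle of the socket needs a closer look.

Request:
jog_arm --series '[[[85,0,1,-1.4,0],[85,0,2,-2.8,0],[85,0,3,-4.2,0],[85,0,3,-4.4,0],[85,0,3,-4.4,0],[85,0,3,-4.4,0]]]'

```text
time: 2.67
tcp_pos: [0.4812, -0.0898, 0.2951]
tcp_rot: [180.0, 0.0, 23.7]
ft_force: [0.8, -0.8, 1.4]
width: 0.997
finger_force: 0.0
```

```bash
python3 - <<'E'
from h import *
im,c=snap('wrist','w2'); 
json.dump({k:np.array(v).tolist() for k,v in c.items()},open('w2.json','w'))
r=spotter.find_in('socket','wrist')[0];u,v=proj(c,r['at']);print(r,u,v,manip.sense()['tcp_pos'])
E
```

```text
{'at': [0.4921, -0.0866, 0.06], 'score': 0.91} 319.21364523401274 239.08854674640511 [ 0.48229486 -0.09050503  0.29663434]
```

View pics/w2.png

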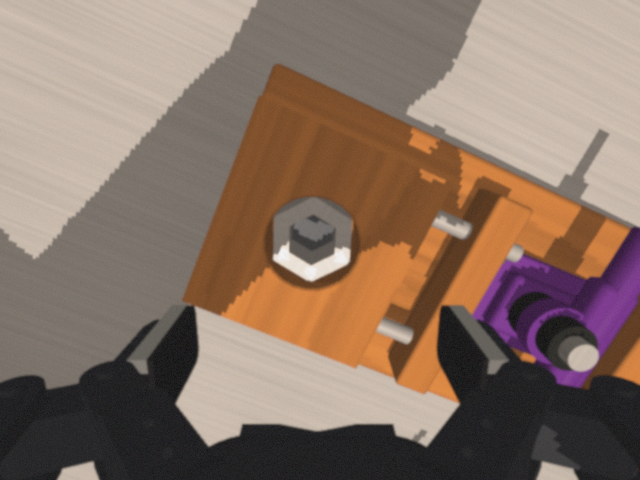

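This shows the rim around (313,240), with the hex mouth about 288–336 wide. I rectify it to the mouth plane and enlarge it.

```bash
python3 - <<'E'
from h import *
c=json.load(open('w2.json'));im=cv2.imread('pics/w2.png')
def rect(z,cx,cy,h,s):
    W=np.float32([[cx-h,cy+h],[cx+h,cy+h],[cx+h,cy-h],[cx-h,cy-h]])
    P=np.float32([proj(c,[*w,z]) for w in W]);n=int(2*h*s)
    return cv2.warpPerspective(im,cv2.getPerspectiveTransform(P,np.float32([[0,0],[n,0],[n,n],[0,n]])),(n,n),flags=cv2.INTER_CUBIC)
a=rect(.062,.49,-.087,.025,10000)
for i in range(100,500,100): cv2.line(a,(i,0),(i,500),(0,255,0),1);cv2.line(a,(0,i),(500,i),(0,255,0),1)
cv2.imwrite('pics/w2r.png',a)
# housing edges at z=.07: left edge and far edge
for uv in [(262,100),(186,298),(358,365),(278,66)]: print(uv,ray(c,*uv,.07).round(4),ray(c,*uv,.03).round(4))
E
```

```text
(262, 100) [ 0.5436 -0.0359  0.07  ] [ 0.5438 -0.0302  0.03  ]
(186, 298) [ 0.4385 -0.0354  0.07  ] [ 0.4168 -0.0296  0.03  ]
(358, 365) [ 0.4385 -0.1329  0.07  ] [ 0.4168 -0.1474  0.03  ]
(278, 66) [ 0.5596 -0.0371  0.07  ] [ 0.5631 -0.0317  0.03  ]
```

View pics/w2r.png

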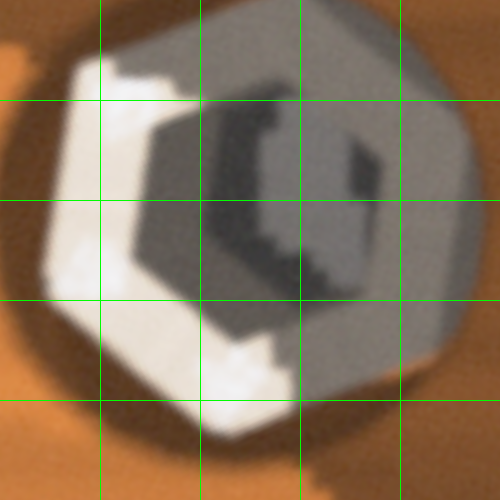

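The mouth vertices fit a hexagon of side 13.7 mm (13.86 expected). Its centre is (0.491, -0.0835), the hex yaw is about -8.6° and the stand yaw is about 0°. Now over to the key.

Request:
jog_arm --series '[[[85,0,0.5,1.4,0],[85,-0.2,1.5,2.8,0],[85,-0.4,3.0,3.7,0],[85,-0.6,4.5,4.2,0],[85,-0.8,6.0,4.2,0],[85,-1.0,7.5,4.2,0],[85,-1.2,9.0,4.2,0],[85,-1.4,10.5,4.2,0],[85,-1.6,11.7,4.2,0],[85,-1.6,12,4.2,0],[85,-1.6,12,4.2,0],[85,-1.6,12,4.2,0]]]'

```text
time: 3.77
tcp_pos: [0.442, 0.2105, 0.401]
tcp_rot: [179.9, -0.1, 23.7]
ft_force: [-0.2, -0.5, 0.0]
width: 0.996
finger_force: 0.0
```

```bash
python3 - <<'E'
from h import *
im,c=snap('wrist','w3'); 
json.dump({k:np.array(v).tolist() for k,v in c.items()},open('w3.json','w'))
for r in spotter.find_in('key','wrist'): print(np.round(r['at'],4),r['score'],proj(c,r['at']).round())
print(manip.sense()['tcp_pos'],manip.sense()['q'].round(1))
E
```

```text
[0.3736 0.2496 0.101 ] 0.82 [227. 295.]
[0.461  0.2155 0.1453] 0.78 [322. 217.]
[0.4214 0.314  0.19  ] 0.78 [ 89. 231.]
[0.44191128 0.20967631 0.40042053] [ 18.   11.7  -9.6  68.7  -0.  174.4]
```

View pics/w3.png

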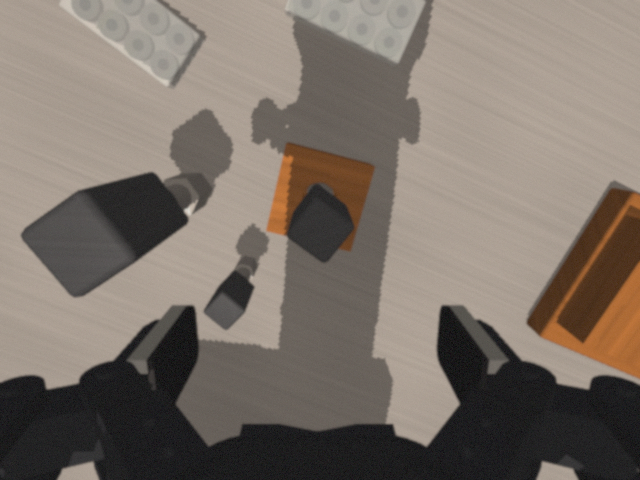

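The middle key stands in the block, its top at about (322,225). The large key is at (75,240) and the small one at (228,305). Here is the rectified close crop of the choice.

```bash
python3 - <<'E'
from h import *
c=json.load(open('w3.json'));im=cv2.imread('pics/w3.png')
def rect(z,cx,cy,h,s):
    W=np.float32([[cx-h,cy+h],[cx+h,cy+h],[cx+h,cy-h],[cx-h,cy-h]])
    P=np.float32([proj(c,[*w,z]) for w in W]);n=int(2*h*s)
    return cv2.warpPerspective(im,cv2.getPerspectiveTransform(P,np.float32([[0,0],[n,0],[n,n],[0,n]])),(n,n),flags=cv2.INTER_CUBIC)
a=rect(.145,.46,.213,.03,8333.334);a=np.clip((a.astype(float)/110)**.6*255,0,255).astype(np.uint8)
for i in range(100,500,100): cv2.line(a,(i,0),(i,500),(0,255,0),1);cv2.line(a,(0,i),(500,i),(0,255,0),1)
cv2.imwrite('pics/w3r.png',a)
P=[ray(c,*uv,.035) for uv in [(288,143),(374,165),(352,250),(268,231)]]
print(np.round(P,4),np.mean(P,0).round(4))
E
```

```text
[[0.4843 0.2538 0.035 ]
 [0.4963 0.1832 0.035 ]
 [0.4238 0.1691 0.035 ]
 [0.4105 0.2415 0.035 ]] [0.4537 0.2119 0.035 ]
```

View pics/w3r.png

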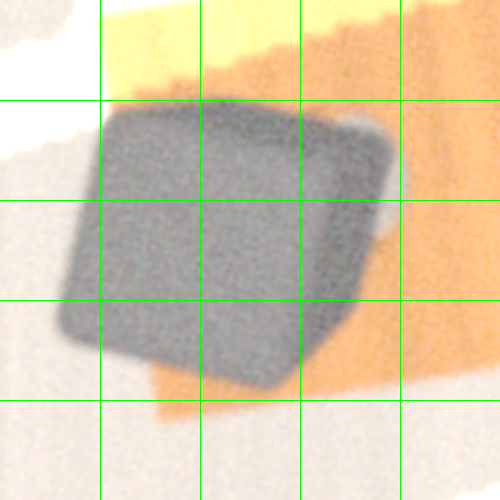

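The top-face edges (27 by 26 mm, rounded) give a centre of about (0.453, 0.213) and a grip yaw of about -12°. The block centre agrees, at (0.4537, 0.2119). I grasp with tool yaw 168° so that the fingers close along y, clear of the neighbours.

Request:
jog_arm --series '[[[85,0.44,0.1,0,7.1],[85,0.44,0.1,0,14.2],[85,0.44,0.1,0,21.3],[85,0.44,0.1,0,28.4],[85,0.44,0.1,0,35.5],[85,0.44,0.1,0,42.6],[85,0.44,0.1,0,49.7],[85,0.44,0.1,0,56.8],[85,0.44,0.1,0,63.9],[85,0.44,0.1,0,71],[85,0.44,0.1,0,78.1],[85,0.44,0.1,0,85.2],[85,0.44,0.1,0,92.3],[85,0.44,0.1,0,99.4],[85,0.44,0.1,0,106.5],[85,0.44,0.1,0,113.6],[85,0.44,0.1,0,120.7],[85,0.44,0.1,0,127.8],[85,0.44,0.1,0,134.9],[85,0.44,0.1,0,142]]]'

```text
time: 5.53
tcp_pos: [0.4528, 0.2118, 0.4]
tcp_rot: [-180.0, 0.0, 165.9]
ft_force: [0.3, -0.8, -0.4]
width: 0.998
finger_force: 0.0
```

Request:
jog_arm --series '[[[85,0,0,-0.8,2.3],[85,0,0,-1.8,2.3],[85,0,0,-2.8,2.3],[85,0,0,-3.8,2.3],[85,0,0,-4.8,2.3],[85,0,0,-5.4,2.3],[85,0,0,-5.56,2.3],[85,0,0,-5.56,2.3],[60,0,0,-5.56,2.3],[45,0,0,-5.56,2.3],[35,0,0,-5.56,2.3],[20,0,0,-5.56,2.3],[20,0,0,-5.56,2.3],[20,0,0,-5.56,2.3],[20,0,0,-5.56,2.3],[20,0,0,-5.56,2.3]]]' --grip_force 60

```text
time: 6.87
tcp_pos: [0.4527, 0.2137, 0.2618]
tcp_rot: [180.0, 0.1, 168.0]
ft_force: [-0.1, -0.9, 5.1]
width: 0.343
finger_force: 51.3
```

Request:
jog_arm --series '[[[20,0,0,0.5,0],[20,0,0,1.2,0],[20,0,0,2.2,0],[20,0,0,3.2,0],[20,0,0,4.2,0],[20,0,0,5,0],[20,0,0,5,0],[20,0,0,5,0]]]'

```text
time: 7.53
tcp_pos: [0.4524, 0.2137, 0.3858]
tcp_rot: [179.9, 0.1, 168.0]
ft_force: [0.7, 0.4, -3.3]
width: 0.344
finger_force: 51.6
```

```bash
python3 - <<'E'
from h import *
s=manip.sense();im,c=snap('wrist','w4');X=s['tcp_pos'];print(X,s['width'],s['tcp_rot'])
json.dump({k:np.array(v).tolist() for k,v in c.items()},open('w4.json','w'))
im2,c2=snap('side','s4')
def crop(im,c,h):
    u,v=proj(c,[X[0],X[1],X[2]-.235]).astype(int);print(u,v)
    u=int(np.clip(u,h,639-h));v=int(np.clip(v,h,479-h));print('c',u-h,v-h)
    return cv2.resize(im[v-h:v+h,u-h:u+h,::-1],(400,400),interpolation=cv2.INTER_CUBIC)
a=np.hstack([crop(im,c,50),crop(im2,c2,25)]);cv2.imwrite('pics/f4.png',np.clip((a/255.)**.6*255,0,255))
E
```

```text
[0.45244438 0.21369853 0.38579427] 0.3441329546717517 [1.79948756e+02 7.05302286e-02 1.68019227e+02]
318 263
c 268 213
341 267
c 316 242[ WARN:0@0.808] global loadsave.cpp:1063 imwrite_ Unsupported depth image for selected encoder is fallbacked to CV_8U.
```

View pics/f4.png

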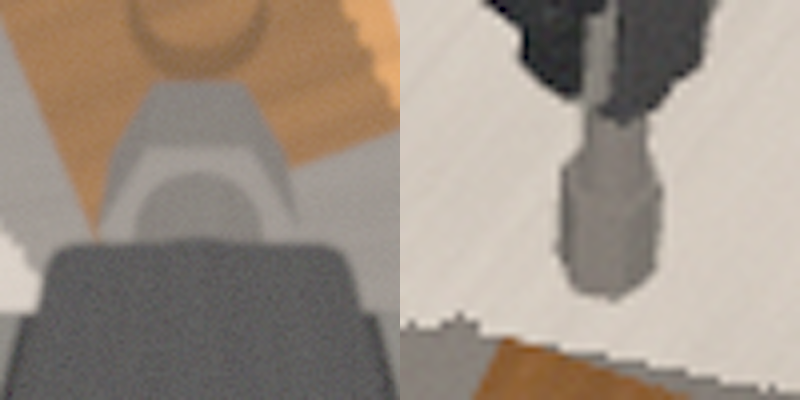

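The foot shows a flat facing the camera, with its front edge at crop (195,148). So the hex yaw equals the tool yaw modulo 60. I check the key's offset in hand along tool x.

```bash
python3 - <<'E'
from h import *
c=json.load(open('w4.json'));X=np.array([.45244,.2137,.3858]);y=np.radians(168.)
ex=np.array([np.cos(y),np.sin(y)]);ey=np.array([np.sin(y),-np.cos(y)])
for uv,z in [((145,148),.164),((245,148),.164),((155,82),.132),((245,82),.132)]:
    p=ray(c,268+uv[0]/4,213+uv[1]/4,z)[:2]-X[:2];print(uv,(p@ex*1e3).round(1),(p@ey*1e3).round(1))
E
```

```text
(145, 148) 11.5 -7.3
(245, 148) 11.5 4.9
(155, 82) 11.4 -6.8
(245, 82) 11.4 5.9
```

In hand the key is centred to better than 1 mm. I carry it over the socket and turn to yaw 291.4 (-8.6 modulo 60), which leaves wrist room for the whole clockwise turn.

Request:
jog_arm --series '[[[20,0.05,-0.4,0,6.9],[20,0.1,-1.0,0,13.8],[20,0.2,-1.7,0,20.7],[20,0.3,-2.4,0,27.6],[20,0.4,-3.1,0,34.5],[20,0.5,-3.8,0,41.4],[20,0.6,-4.5,0,48.3],[20,0.7,-5.2,0,55.2],[20,0.8,-5.9,0,62.1],[20,0.9,-6.6,0,69],[20,1.0,-7.3,0,75.9],[20,1.1,-8.0,0,82.8],[20,1.2,-8.7,0,89.7],[20,1.3,-9.4,0,96.6],[20,1.4,-10.1,0,103.5],[20,1.5,-10.8,0,110.4],[20,1.54,-11.4,0,117.3],[20,1.54,-11.9,0,123.4],[20,1.54,-11.9,0,123.4],[20,1.54,-11.9,0,123.4]]]'

```text
time: 9.3
tcp_pos: [0.4901, -0.0841, 0.3838]
tcp_rot: [179.8, 0.2, -68.8]
ft_force: [0.1, 0.7, -3.3]
width: 0.342
finger_force: 51.5
```

```bash
python3 - <<'E'
from h import *
s=manip.sense();print(s['tcp_pos'],s['tcp_rot'],s['q'].round(1),s['ft_force'])
E
```

```text
[ 0.4900826  -0.08413623  0.38377287] [ 1.79842206e+02  1.59830494e-01 -6.87774686e+01] [ -17.1   13.2  -10.2   66.9    0.  -128.3] [ 0.14923236  0.67342167 -3.33462207]
```

Request:
jog_arm --series '[[[20,0.03,0,-0.6,0],[20,0.03,0,-1.3,0],[20,0.03,0,-1.9,0],[20,0.03,0,-2.3,0],[20,0.03,0,-2.4,0],[20,0.03,0,-2.4,0],[20,0.03,0,-2.4,0],[20,0.03,0,-2.4,0]]]'

```text
time: 9.97
tcp_pos: [0.4919, -0.0839, 0.3266]
tcp_rot: [-179.9, -0.1, -68.6]
ft_force: [0.5, -0.2, -3.3]
width: 0.347
finger_force: 51.5
```

```bash
python3 - <<'E'
from h import *
s=manip.sense();im,c=snap('wrist','w5');X=s['tcp_pos'];print(X,s['tcp_rot'],s['ft_force'])
im2,c2=snap('side','s5')
def crop(im,c,h):
    u,v=proj(c,[X[0],X[1],.065]).astype(int)
    u=int(np.clip(u,h,639-h));v=int(np.clip(v,h,479-h));print('c',u-h,v-h)
    return cv2.resize(im[v-h:v+h,u-h:u+h,::-1],(400,400),interpolation=cv2.INTER_CUBIC)
a=np.hstack([crop(im,c,60),crop(im2,c2,30)]);cv2.imwrite('pics/f5.png',np.clip((a/255.)**.6*255,0,255).astype(np.uint8))
E
```

```text
[ 0.49192399 -0.08394902  0.32664725] [-1.79926013e+02 -5.69532641e-02 -6.85968061e+01] [ 0.53626452 -0.15390563 -3.25994134]
c 255 189
c 358 171
```

View pics/f5.png

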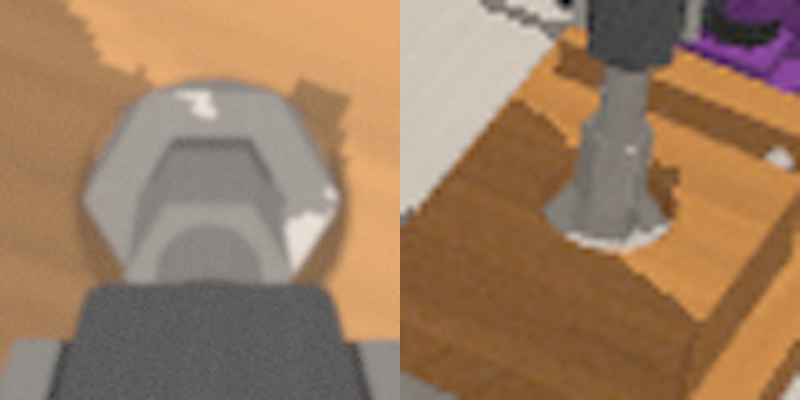

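The foot is parallel to the hex mouth and centred over it: the mouth edge is at crop (213,140) and the foot edge at (211,155). I lower gently.

Request:
jog_arm --series '[[[20,-0.03,0,-0.1,0],[20,-0.03,0,-0.2,0],[20,-0.03,0,-0.3,0],[20,-0.03,0,-0.37,0],[20,-0.03,0,-0.44,0],[20,-0.03,0,-0.5,0],[20,-0.03,0,-0.5,0],[20,-0.03,0,-0.5,0]]]'

```text
time: 10.73
tcp_pos: [0.4907, -0.0839, 0.3131]
tcp_rot: [180.0, 0.0, -68.6]
ft_force: [0.5, 0.4, -3.3]
width: 0.347
finger_force: 51.3
```

Request:
jog_arm --series '[[[20,0,0,-0.1,0],[20,0,0,-0.2,0],[20,0,0,-0.3,0],[20,0,0,-0.4,0],[20,0,0,-0.5,0],[20,0,0,-0.6,0],[20,0,0,-0.68,0],[20,0,0,-0.74,0],[20,0,0,-0.74,0],[20,0,0,-0.74,0]]]'

```text
time: 11.57
tcp_pos: [0.4907, -0.0839, 0.2945]
tcp_rot: [-180.0, 0.0, -68.6]
ft_force: [1.8, 2.0, -4.5]
width: 0.347
finger_force: 51.4
```

The key is in by about 24 mm with no axial load. I turn clockwise, starting with 70°.

Request:
jog_arm --series '[[[20,0,0,0,-5],[20,0,0,0,-10],[20,0,0,0,-15],[20,0,0,0,-20],[20,0,0,0,-25],[20,0,0,0,-30],[20,0,0,0,-35],[20,0,0,0,-40],[20,0,0,0,-45],[20,0,0,0,-50],[20,0,0,0,-55],[20,0,0,0,-60],[20,0,0,0,-65],[20,0,0,0,-70],[20,0,0,0,-70]]]'

```text
time: 12.82
tcp_pos: [0.4906, -0.0834, 0.2948]
tcp_rot: [179.9, 0.1, -138.6]
ft_force: [1.1, 2.5, -2.0]
width: 0.341
finger_force: 51.7
```

```bash
python3 - <<'E'
from h import *
s=manip.sense();print(s['tcp_pos'],s['tcp_rot'],s['q'].round(1),s['ft_force'],s['moment'])
E
```

```text
[ 0.49062742 -0.08344389  0.29484612] [ 1.79914814e+02  8.09802305e-02 -1.38641730e+02] [-17.   16.4 -19.6  54.    0.1 -58.3] [ 1.11529832  2.51386825 -2.04230251] [ 1.06152419 -0.27705598  0.03024273]
```

Request:
jog_arm --series '[[[20,0,0,0,-6],[20,0,0,0,-12],[20,0,0,0,-18],[20,0,0,0,-24],[20,0,0,0,-30],[20,0,0,0,-36],[20,0,0,0,-42],[20,0,0,0,-48],[20,0,0,0,-54],[20,0,0,0,-60],[20,0,0,0,-66],[20,0,0,0,-72],[20,0,0,0,-78],[20,0,0,0,-84],[20,0,0,0,-90],[20,0,0,0,-96],[20,0,0,0,-102],[20,0,0,0,-108],[20,0,0,0,-114],[20,0,0,0,-120]]]'

```text
time: 14.48
tcp_pos: [0.4909, -0.0832, 0.2949]
tcp_rot: [179.9, -0.2, 101.3]
ft_force: [1.5, 4.6, -2.3]
width: 0.346
finger_force: 51.7
```

```bash
python3 - <<'E'
from h import *
s=manip.sense();print(s['tcp_pos'],s['tcp_rot'],s['q'].round(1),s['ft_force'],s['moment'])
E
```

```text
[ 0.49092238 -0.08320129  0.29490586] [ 1.79897296e+02 -1.54051514e-01  1.01317887e+02] [-17.   16.4 -19.6  53.9   0.2  61.7] [ 1.5409205   4.59970703 -2.28130467] [ 1.31144314 -0.48163743  0.1646542 ]
```

Request:
jog_arm --series '[[[20,0,0,0,-5],[20,0,0,0,-10],[20,0,0,0,-15],[20,0,0,0,-20],[20,0,0,0,-25],[20,0,0,0,-30],[20,0,0,0,-35],[20,0,0,0,-40],[20,0,0,0,-42],[20,0,0,0,-44],[20,0,0,0,-44]]]'

```text
time: 15.4
tcp_pos: [0.491, -0.0833, 0.2949]
tcp_rot: [-180.0, -0.2, 57.5]
ft_force: [2.3, 4.8, -2.8]
width: 0.344
finger_force: 51.8
```

```bash
python3 - <<'E'
from h import *
s=manip.sense();print(s['tcp_pos'],s['tcp_rot'],s['q'].round(1),s['ft_force'],s['moment'])
E
```

```text
[ 0.49098802 -0.08325074  0.29491149] [-1.79976626e+02 -1.78781541e-01  5.75341599e+01] [-17.   16.4 -19.6  53.9   0.2 105.5] [ 2.27606267  4.79126762 -2.82833346] [ 1.29749386 -0.54466823  0.03737704]
```

Request:
jog_arm --series '[[[20,0,0,0,-2],[20,0,0,0,-4],[20,0,0,0,-6],[20,0,0,0,-8],[20,0,0,0,-8]]]'

```text
time: 15.82
tcp_pos: [0.491, -0.0833, 0.2949]
tcp_rot: [-180.0, -0.2, 49.5]
ft_force: [1.0, 4.7, -2.8]
width: 0.344
finger_force: 51.8
```

```bash
python3 - <<'E'
from h import *
s=manip.sense();print(s['tcp_rot'],s['ft_force'],s['moment'])
E
```

```text
[-1.79954094e+02 -1.71628304e-01  4.95398902e+01] [ 0.96964264  4.65708008 -2.78932016] [ 1.2738695  -0.4863158   0.04526777]
```

Request:
jog_arm --series '[[[20,0,0,0,-2],[20,0,0,0,-4],[20,0,0,0,-6],[20,0,0,0,-6]]]'

```text
time: 16.15
tcp_pos: [0.491, -0.0832, 0.2949]
tcp_rot: [-179.9, -0.2, 43.6]
ft_force: [2.0, 5.4, -2.9]
width: 0.341
finger_force: 51.8
```

```bash
python3 - <<'E'
from h import *
s=manip.sense();print(s['tcp_rot'],s['ft_force'],s['moment'])
E
```

```text
[-1.79937840e+02 -1.62553177e-01  4.35794380e+01] [ 2.00220197  5.40265322 -2.9463729 ] [ 1.31730814 -0.5178358   0.27196725]
```

Request:
jog_arm --series '[[[20,0,0,0,-1.5],[20,0,0,0,-3],[20,0,0,0,-4],[20,0,0,0,-4]]]'

```text
time: 16.48
tcp_pos: [0.491, -0.0832, 0.2949]
tcp_rot: [-179.9, -0.2, 39.7]
ft_force: [2.3, 4.9, -2.1]
width: 0.345
finger_force: 51.8
```

```bash
python3 - <<'E'
from h import *
s=manip.sense();print(s['tcp_rot'],s['ft_force'],s['moment'])
im,c=snap('wrist','w6');im2,c2=snap('side','s6');im3,c3=snap('scene','c6')
a=np.hstack([cv2.resize(im[:,:,::-1],(400,300)),cv2.resize(im2[100:280,300:540,::-1],(400,300),interpolation=cv2.INTER_CUBIC)])
cv2.imwrite('pics/f6.png',a)
E
```

```text
[-1.79935575e+02 -1.51465488e-01  3.96610856e+01] [ 2.30210725  4.93156748 -2.14682109] [ 1.25132033 -0.59102731  0.64237819]
```

View pics/f6.png

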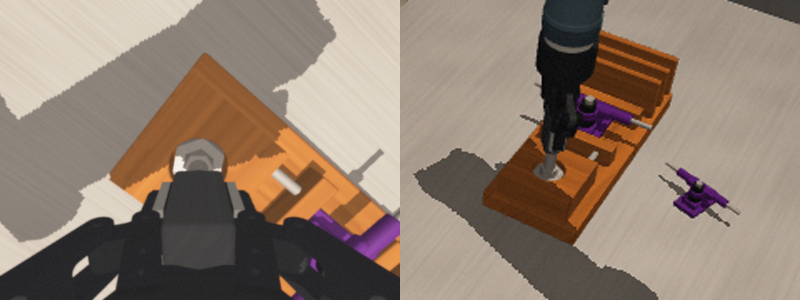

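The moment about z has climbed to 0.64 N m against 0.12 N m of friction, so the screw is on its stop. The picture shows the key in the socket and the cheek against the truck. I ease off the twist, release and rise straight up.

Request:
jog_arm --series '[[[20,0,0,0,0],[20,0,0,0,2],[20,0,0,0,4],[20,0,0,0,4],[40,0,0,0,4],[60,0,0,0,4],[85,0,0,0,4],[85,0,0,0,4],[85,0,0,0,4],[85,0,0,0,4],[85,0,0,0.5,4],[85,0,0,1.2,4],[85,0,0,2,4],[85,0,0,3,4],[85,0,0,4,4],[85,0,0,4.6,4],[85,0,0,4.6,4],[85,0,0,4.6,4]]]'

```text
time: 18.13
tcp_pos: [0.4911, -0.0842, 0.4104]
tcp_rot: [179.9, -0.1, 43.4]
ft_force: [0.4, -0.8, 0.2]
width: 0.995
finger_force: 0.0
```

```bash
python3 - <<'E'
from h import *
s=manip.sense();print(s['tcp_pos'],s['ft_force'],s['width'])
im,c=snap('wrist','w7');im2,c2=snap('side','s7')
for q in ['key','truck','socket']:
    for r in spotter.find_in(q,'wrist'): print(q,np.round(r['at'],3),round(r['score'],2))
a=np.hstack([cv2.resize(im[:,:,::-1],(400,300)),cv2.resize(im2[100:280,300:540,::-1],(400,300),interpolation=cv2.INTER_CUBIC)])
cv2.imwrite('pics/f7.png',a)
E
```

```text
[ 0.49107415 -0.08417258  0.41038252] [ 0.38794929 -0.80908095  0.24403055] 0.9945581380559723
key [ 0.497 -0.078  0.181] 0.63
key [ 0.511 -0.157  0.057] 0.5
key [0.444 0.174 0.034] 0.4
truck [ 0.31  -0.198  0.018] 0.65
truck [ 0.496 -0.238  0.076] 0.64
socket [ 0.505 -0.075  0.062] 0.61
socket [0.446 0.178 0.034] 0.47
```

View pics/f7.png

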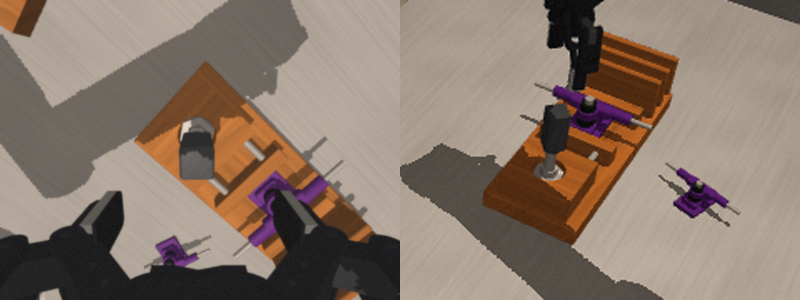

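The key stands upright in the socket and the truck sits square between the cheeks. The turn of about 242° after play, plus the 0.15 rad start, puts the screw at about 4.2 rad, which is the stop. I hand the job in.

```bash
python3 -c "
from h import *
print(manip.finish_job())"
```

```text
the job is handed in; nothing more can be done
None
```

I handed the job in at about 18 s: by my measurements the screw is at its stop, the key is standing in the socket, and the truck looks square between the cheeks. The hand-in call gave no verdict.

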